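Unstack the wire spools and load each project tray

TASK

Load the five earring trays for the next job: take the two stacks of wire spools apart and put each spool over the pin of the tray whose charms and hoops are of the same metal or colour as its wire. Lower the spools on, do not drop them; each should end lying flat in its tray with the pin in its bore.

Things in the scene. Friction and masses are not known exactly. Their poses are not given: they have to be found in the camera images.
- spool_gold: Round spool of gold-yellow wire, 66 mm in diameter over its clear flanges and 24 mm high, lying flat, 0.06 to 0.33 kg, with a 22 mm bore right through its white core. Origin: centre of its underside; z: the spool's axis, up. It lies at the bottom of a stack, on the table.
- spool_silver: Round spool of silver-grey wire, 66 mm in diameter over its clear flanges and 24 mm high, lying flat, 0.06 to 0.33 kg, with a 22 mm bore right through its white core. Origin: centre of its underside; z: the spool's axis, up. It lies at the bottom of a stack, on the table.
- spool_copper: Round spool of red-brown copper wire, 52 mm in diameter over its clear flanges and 22 mm high, lying flat, 0.06 to 0.33 kg, with a 22 mm bore right through its white core. Origin: centre of its underside; z: the spool's axis, up. It lies second in a stack, on the gold or the silver spool; the green spool lies on it.
- spool_black: Round spool of black wire, 52 mm in diameter over its clear flanges and 22 mm high, lying flat, 0.06 to 0.33 kg, with a 22 mm bore right through its white core. Origin: centre of its underside; z: the spool's axis, up. It lies on top of a stack, on the gold or the silver spool.
- spool_green: Round spool of green enamelled wire, 40 mm in diameter over its clear flanges and 20 mm high, lying flat, 0.06 to 0.33 kg, with a 22 mm bore right through its white core. Origin: centre of its underside; z: the spool's axis, up. It lies third, on top of the copper spool.
- tray_gold: Fixed white project tray, slate-blue lining, with gold-yellow charms, hoops and bar links. Origin: on the axis of its steel spool pin, at table height; x points along the tray to these findings. x -44 to 108 mm, y +-48 mm. Spool bay (x up to 60 mm) flat, no side walls, floor 6 mm above the origin; pin 6 mm thick, its top 24 mm above the origin. Findings bay beyond: walls up to 10 mm.
- tray_silver: Fixed white project tray, slate-blue lining, with silver-grey charms, hoops and bar links. Origin: on the axis of its steel spool pin, at table height; x points along the tray to these findings. x -44 to 108 mm, y +-48 mm. Spool bay (x up to 60 mm) flat, no side walls, floor 6 mm above the origin; pin 6 mm thick, its top 24 mm above the origin. Findings bay beyond: walls up to 10 mm.
- tray_copper: Fixed white project tray, slate-blue lining, with red-brown copper charms, hoops and bar links. Origin: on the axis of its steel spool pin, at table height; x points along the tray to these findings. x -44 to 108 mm, y +-48 mm. Spool bay (x up to 60 mm) flat, no side walls, floor 6 mm above the origin; pin 6 mm thick, its top 24 mm above the origin. Findings bay beyond: walls up to 10 mm.
- tray_black: Fixed white project tray, slate-blue lining, with black charms, hoops and bar links. Origin: on the axis of its steel spool pin, at table height; x points along the tray to these findings. x -44 to 108 mm, y +-48 mm. Spool bay (x up to 60 mm) flat, no side walls, floor 6 mm above the origin; pin 6 mm thick, its top 24 mm above the origin. Findings bay beyond: walls up to 10 mm.
- tray_green: Fixed white project tray, slate-blue lining, with green charms, hoops and bar links. Origin: on the axis of its steel spool pin, at table height; x points along the tray to these findings. x -44 to 108 mm, y +-48 mm. Spool bay (x up to 60 mm) flat, no side walls, floor 6 mm above the origin; pin 6 mm thick, its top 24 mm above the origin. Findings bay beyond: walls up to 10 mm.
There are look-alikes about, which are no part of the job. Leave any purple look-alike of the spool_silver alone.

How it is judged:
At the end, for the whole second after the job is handed in: Each of the five spools lies on the pin of the tray of its own colour: spool axis within 12 mm of the pin axis, underside no more than 4 mm above the tray's floor, tilted less than 0.08 rad, at rest (below 0.02 m/s) (horizontal distance between spool_gold and tray_gold below 0.012 m and z of spool_gold in the frame of tray_gold below 0.01 m and angle between each of spool_gold, spool_silver, spool_copper, spool_black, spool_green's own z axis and vertical below 0.08 rad and linear speed of each of spool_gold, spool_silver, spool_copper, spool_black, spool_green below 0.02 m/s and horizontal distance between spool_silver and tray_silver below 0.012 m and z of spool_silver in the frame of tray_silver below 0.01 m and horizontal distance between spool_copper and tray_copper below 0.012 m and z of spool_copper in the frame of tray_copper below 0.01 m and horizontal distance between spool_black and tray_black below 0.012 m and z of spool_black in the frame of tray_black below 0.01 m and horizontal distance between spool_green and tray_green below 0.012 m and z of spool_green in the frame of tray_green below 0.01 m); the robot touches nothing.
It fails at once if the gold spool is dropped: it moves faster than 0.7 m/s without the fingers touching it (a fall of some 25 mm) (linear speed of spool_gold above 0.7 m/s and contact force between the fingers and spool_gold below 0.05 N).
It fails at once if the silver spool is dropped: it moves faster than 0.7 m/s without the fingers touching it (a fall of some 25 mm) (linear speed of spool_silver above 0.7 m/s and contact force between the fingers and spool_silver below 0.05 N).
It fails at once if the copper spool is dropped: it moves faster than 0.7 m/s without the fingers touching it (a fall of some 25 mm) (linear speed of spool_copper above 0.7 m/s and contact force between the fingers and spool_copper below 0.05 N).
It fails at once if the black spool is dropped: it moves faster than 0.7 m/s without the fingers touching it (a fall of some 25 mm) (linear speed of spool_black above 0.7 m/s and contact force between the fingers and spool_black below 0.05 N).
It fails at once if the green spool is dropped: it moves faster than 0.7 m/s without the fingers touching it (a fall of some 25 mm) (linear speed of spool_green above 0.7 m/s and contact force between the fingers and spool_green below 0.05 N).
It also fails if it takes over 128 s, if anything falls off the work surface, if the arm or the gripper's body presses on something with over 40 N, if the wrist force passes 120 N, or if a joint passes its speed limit or range.

ROBOT

A 7-joint arm with a two-finger parallel gripper is mounted at the origin on the work surface. World frame = base frame: x ahead of the robot, y to its left, z up, the work surface at z = 0. Lengths are in m, angles in rad, forces in N, time in s.
With the tool pointing down it reaches from about 0.35 to 0.775 m from the base axis. Payload 3.1 kg.
Tool frame: the origin (TCP) lies at the very end of the fingers, on their centre line; the grasp point (between the pads) lies 19 mm behind it; z points along the fingers, y is the line along which they close (so a half turn about z gives the same grasp; the last joint's range is limited). The gripper opens to 85 mm and grips with 20 to 120 N. Pads are 22 mm wide; open, the fingers measure 114 mm over their backs; the gripper's body (76 mm by 85 mm) begins 54 mm behind the grasp point. The pads swing forward as they close: fully open they stand 13 mm farther back than shut.
Start: joints at [1.258, 0.311, 0.014, 1.512, -0.004, 1.319, -0.027], TCP at [0.147, -0.53, 0.231] pointing down, gripper open.
Joint ranges: [-2.7, 2.7], [-0.3, 1.91], [-1.27, 1.3], [0.12, 2.57], [-1.44, 4.58], [0.2, 2.03], [-3.05, 3.05]. Speed limits (rad/s): [2.79, 2.79, 3.14, 3.14, 3.14, 3.14, 3.14].

INTERFACE

Orientations are given as a rotation vector (axis times angle).
In Python, from cell import ctrl, read_camera, nets gives the robot as it stands. The module is installed in compiled form; this text tells all that it offers.
- The arm moves only by the tool jog_arm, never from a script. Its argument "rows" is a list that holds one entry, the list of rows, each a list of 5 numbers: the opening, from -1 (shut) to 1 (fully open), then the shift along the tool's x, y, z each as a share of 0.75 m, from -1 to 1, then the turn about the tool's z as a share of 180 degrees, from -1 to 1. In form: [[[grip, x, y, z, twist], ...]]. A call has 1 to 8 rows; each row is the pose to reach, as a shift and turn from the pose commanded when the call began, along the tool's axes at that moment, turning the shorter way round; what a row does not reach only later rows make up. A row lasts 1/10 s, in which the tool goes at most 50 mm and 8.59 degrees, less where a joint would pass 70% of its speed; a pose out of reach is approached as far as the arm can. A call with a number of a shift or a turn outside -1 to 1 is refused whole. A call with a gripper value outside its range is refused whole. The fingers move at their own pace and stop on an object; "newtons" is the grip in N (left out, the last holds). Time passes only in rows, so rows that repeat a pose let the fingers close. It gives the time, the measured TCP pose, the force, the opening and the grip force at its end, in the units of the state.
- ctrl.observe(): the state, without advancing time (a new reading comes with each control period).
- read_camera(name): name is "scene" or "top" or "wrist"; returns a dict with "image" (384x512x3 uint8, red, green, blue), "mtx" (3x3 intrinsics, pixels), "k1" (the pictures are not rectified: a ray, as slopes to the right and down, at radius r is drawn at 1 + k1 r^2 times it, then the intrinsics apply), "eye" and "rotation" of the camera in the world. Camera axes: x right, y down, z forward; pixel columns grow to the right and rows downward; lengths in m; the calibration is good to about 2 mm. A picture is of the moment at which its call begins. There is no depth.
- ctrl.job_done(): hands the job in; it is judged then, once.
Trained networks look in the newest picture that a camera, given by its name, has taken for a name from the list of things; names that differ only in an ending like _2 or _b are one class to them, and where a whole thing is asked for, a point or a joint stands for the part that bears it (a point fixed in the world has none). Each returns a list of dicts, best first, with "conf" (0 to 1); they miss things now and then, are a little off and sometimes report something else, mostly with a low value. They report only what shows in the picture. A call takes as long as a camera call. They do not tell look-alikes from the thing itself.
- nets.look_for(query, camera): "xy" ([column, row] in pixels, amid what is visible of it).
The state is a dict: "t": time; "q": joint angles; "joint_vel": joint speeds; "effort": joint torques, N m; "position": TCP position; "tool_rot": TCP orientation; "force": force on the tool from outside, world axes, zero at the start; "torque": the same for the moment, N m; "width": finger opening in m; "grasp_force": force on a finger pad.
Only numpy, scipy, OpenCV 4.12 (cv2) and the standard library are available. Lean on these libraries where they do the work, as an engineer would, in place of code of your own. Each camera call takes 0.05 s, during which the arm holds its last target. There are 200 camera calls.

## Working session

There is one attempt and no reset: what is moved stays moved. The work goes in short steps, Python scripts to look and compute and a tool call to move; the robot and the scene stay as the last step left them, time stands still between calls to the robot, and variables do not carry over. Pictures are saved under pics/ and viewed, at most 14 in all, crops included, and the job is handed in when it is done.

Besides the shell and the picture viewer there is one more tool, called after ">>>" in YAML: its name, and indented under it one key for each argument. jog_arm: Moves the arm, as the interface text tells. Its arguments: {"type":"object","properties":{"rows":{"type":"array","items":{"type":"array","items":{"type":"array","items":{"type":"number","minimum":-1,"maximum":1}}}},"newtons":{"type":"number"}},"required":["rows"]}

```bash
mkdir -p pics; cat > h.py <<'E'
import numpy as np, cv2
from cell import ctrl, read_camera, nets
from scipy.spatial.transform import Rotation as R
def shot(n,f=None):
    c=read_camera(n)
    if f: cv2.imwrite('pics/'+f,c['image'][:,:,::-1])
    return c
def ray(c,uv):
    K=np.array(c['mtx']);d=np.array([(uv[0]-K[0,2])/K[0,0],(uv[1]-K[1,2])/K[1,1]])
    s=d.copy()
    for _ in range(20): s=d/(1+c['k1']*(s@s))
    return np.array(c['rotation'])@np.array([s[0],s[1],1])
def at(c,uv,z):
    v=ray(c,uv);e=np.array(c['eye']);return (e+v*(z-e[2])/v[2])
def proj(c,p):
    q=np.array(c['rotation']).T@(np.array(p)-c['eye']);s=q[:2]/q[2];s=s*(1+c['k1']*(s@s));K=np.array(c['mtx'])
    return [K[0,0]*s[0]+K[0,2],K[1,1]*s[1]+K[1,2]]
E
python3 - <<'E'
from h import *
a=shot('scene','s0.png');b=shot('top','t0.png')
print(b['eye'],b['rotation'],b['mtx'],b['k1'],a['eye'])
for n in ['gold','silver','copper','black','green']:
  for k in ['spool_','tray_']:
    for cam in ['top']:
      print(k+n,cam,[(np.round(d['xy']).tolist(),round(d['conf'],2)) for d in nets.look_for(k+n,cam)][:4])
o=ctrl.observe();print({k:np.round(v,3) for k,v in o.items()},R.from_rotvec(o['tool_rot']).as_matrix().round(3))
E
```

```text
[0.32814592 0.00806941 1.1599628 ] [-2.13271238  2.13611038 -0.19109098] [[478.32285102   0.         258.76691632]
 [  0.         478.32285102 190.2504808 ]
 [  0.           0.           1.        ]] -0.10390278057153 [ 1.16655407 -0.24913543  0.54994414]
spool_gold top [([175.0, 240.0], 0.6), ([102.0, 158.0], 0.44), ([317.0, 228.0], 0.16)]
tray_gold top [([264.0, 161.0], 0.66)]
spool_silver top [([317.0, 238.0], 0.77), ([380.0, 233.0], 0.75)]
tray_silver top [([330.0, 160.0], 0.61)]
spool_copper top [([315.0, 228.0], 0.45), ([330.0, 163.0], 0.29)]
tray_copper top [([415.0, 152.0], 0.58)]
spool_black top []
tray_black top [([180.0, 154.0], 0.98)]
spool_green top [([321.0, 226.0], 0.48)]
tray_green top [([105.0, 157.0], 0.83)]
{'t': np.float64(0.6), 'q': array([ 1.258,  0.311,  0.014,  1.512, -0.004,  1.319, -0.027]), 'joint_vel': array([-0.   , -0.   ,  0.   , -0.   ,  0.001,  0.001,  0.   ]), 'effort': array([ 0.0000e+00, -3.7957e+01,  1.4600e-01, -2.3074e+01,  1.2000e-02,
        2.0000e-03,  0.0000e+00]), 'position': array([ 0.147, -0.53 ,  0.231]), 'tool_rot': array([ 3.113,  0.424, -0.   ]), 'force': array([-0.577,  0.742,  0.333]), 'torque': array([ 0.015,  0.022, -0.018]), 'grasp_force': np.float64(0.0), 'width': np.float64(0.085)} [[ 0.964  0.268 -0.   ]
 [ 0.268 -0.964 -0.   ]
 [-0.     0.    -1.   ]]
```

```bash
python3 -c "
import cv2
for n in ['s0','t0']:
  i=cv2.imread(f'pics/{n}.png');cv2.imwrite(f'pics/{n}b.png',cv2.resize(i,(800,600),interpolation=cv2.INTER_CUBIC))"
```

```text
(no output)
```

View pics/t0b.png

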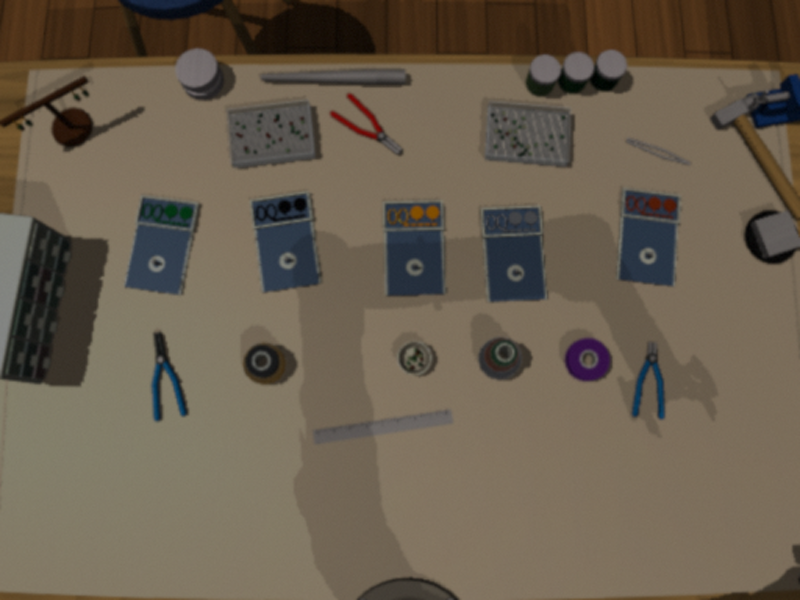

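View pics/s0b.png

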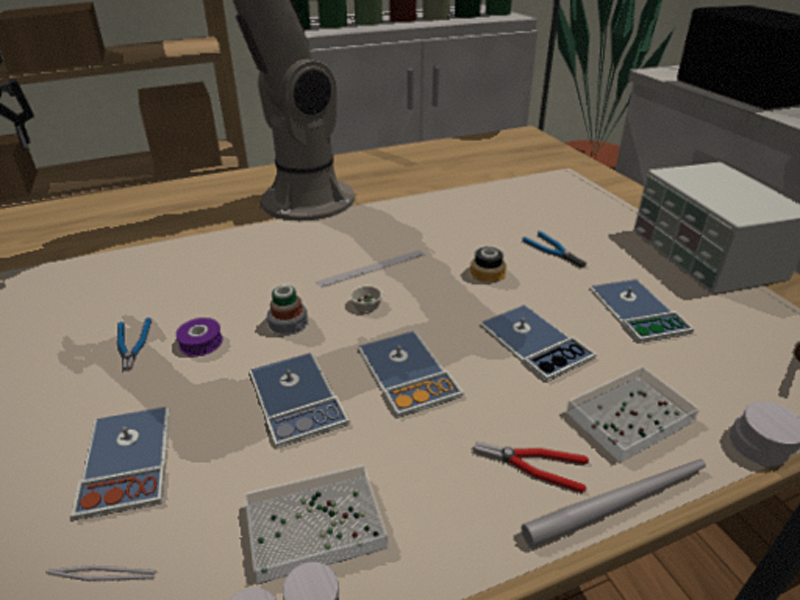

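The top view shows the following, in 800x600 pixels:
- **Stacks:** black on gold at (262,361), and green on copper on silver at (501,357).
- **Look-alike:** a lone purple spool at (588,359), to be left alone.
- **Tray pins:** green (157,263), black (288,260), gold (415,267), silver (516,272) and copper (648,256).

The silver candidates are (501,357) and (588,359). The first fits because it is the stack's grey bottom with copper and green on it. I'll measure and confirm with one enlarged crop.

```bash
sed -i "s/    if f:/    c['rotation']=R.from_rotvec(c['rotation']).as_matrix()\n    if f:/" h.py
cat > m0.py <<'E'
from h import *
b=shot('top');im=b['image'];S=1.5625
hsv=cv2.cvtColor(im,cv2.COLOR_RGB2HSV)
def blob(px,z,r=9):
    x,y=[int(round(v/S)) for v in px];best=None
    s=hsv[y-r:y+r+1,x-r:x+r+1].astype(int); m=((s[...,1]<75)&(s[...,2]>s[...,2].max()*0.6)).astype(np.uint8)
    n,l,st,c=cv2.connectedComponentsWithStats(m)
    i=1+np.argmax(st[1:,4]);cn=cv2.convexHull(np.argwhere(l==i)[:,::-1].astype(np.int32))
    (cx,cy),rad=cv2.minEnclosingCircle(cn.astype(np.float32));M=cv2.moments(cn)
    u=[M['m10']/M['m00']+x-r,M['m01']/M['m00']+y-r]
    return np.round(u,1),round(rad,1),at(b,u,z).round(4)
for n,p in dict(green=(157,263),black=(288,260),gold=(415,267),silver=(516,272),copper=(648,256)).items(): print(n,*blob(p,.007))
print('stackB',*blob((262,361),.046));print('stackG',*blob((505,352),.066))
c=im[205:255,150:400][:,:,::-1]
cv2.imwrite('pics/c1.png',np.vstack([cv2.resize(im[205:255,145:215][:,:,::-1],(700,500)[:2] and (420,300),interpolation=cv2.INTER_CUBIC),cv2.resize(im[205:255,295:365][:,:,::-1],(420,300),interpolation=cv2.INTER_CUBIC)]))
E
python3 m0.py
```

```text
green [ 99.8 168.4] 6.3 [0.5842 0.3963 0.007 ]
black [183.4 166.5] 6.0 [0.5883 0.1865 0.007 ]
gold [264.9 170.6] 6.2 [ 0.5777 -0.0148  0.007 ]
silver [329.5 174.4] 5.9 [ 0.5681 -0.1744  0.007 ]
copper [414.4 163.4] 5.9 [ 0.5964 -0.3898  0.007 ]
stackB [166.6 230.5] 5.9 [0.4266 0.2163 0.046 ]
stackG [322.6 225.1] 6.0 [ 0.4367 -0.1458  0.066 ]
```

View pics/c1.png

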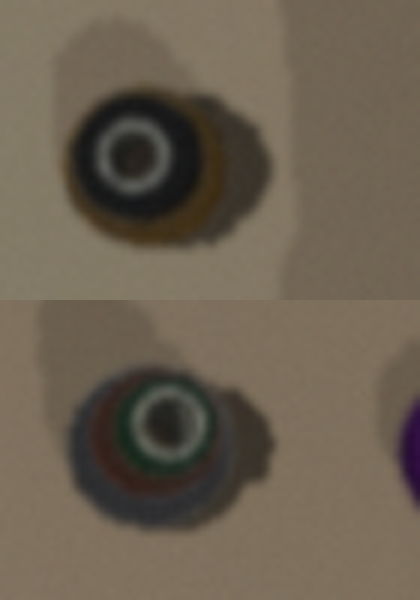

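The crop confirms it: black on gold, and green on copper on silver, with the purple spool separate. I'll go above the green stack and turn the tool to the world axes.

>>> jog_arm:
  rows:
    - [[0.4,0.51,-0.39,0.09,0.0864],[0.4,0.51,-0.39,0.09,0.0864],[0.4,0.51,-0.39,0.09,0.0864],[0.4,0.51,-0.39,0.09,0.0864],[0.4,0.51,-0.39,0.09,0.0864],[0.4,0.51,-0.39,0.09,0.0864],[0.4,0.51,-0.39,0.09,0.0864],[0.4,0.51,-0.39,0.09,0.0864]]
  newtons: 50

```text
t: 1.45
position: [0.386, -0.2137, 0.1762]
tool_rot: [3.141, -0.001, 0.002]
force: [0.6, -1.5, 0.3]
width: 0.0598
grasp_force: 0.0
```

>>> jog_arm:
  rows:
    - [[0.4,0,0,0,0]]

```text
t: 1.55
position: [0.3891, -0.2073, 0.1757]
tool_rot: [-3.137, -0.021, -0.004]
force: [0.1, -0.3, 0.7]
width: 0.0598
grasp_force: 0.0
```

>>> jog_arm:
  rows:
    - [[0.4,0.064,-0.082,0.035,0.004],[0.4,0.064,-0.082,0.035,0.004],[0.4,0.064,-0.082,0.035,0.004],[0.4,0.064,-0.082,0.035,0.004]]

```text
t: 1.95
position: [0.4329, -0.1538, 0.1496]
tool_rot: [3.141, -0.018, -0.001]
force: [-0.1, -0.4, -0.6]
width: 0.0595
grasp_force: 0.0
```

```bash
python3 - <<'E'
from h import *
o=ctrl.observe();w=shot('wrist','w0.png');p=o['position'];print(p,R.from_rotvec(o['tool_rot']).as_matrix().round(3).tolist(),w['eye'])
im=w['image'][:,:,::-1].copy()
cv2.imwrite('pics/w0.png',im)
print('tcp axis px at z.066',proj(w,[p[0],p[1],.066]),'expected bore',proj(w,[.4367,-.1458,.066]))
E
```

```text
[ 0.43287395 -0.15381317  0.14962278] [[1.0, -0.011, -0.001], [-0.011, -1.0, -0.0], [-0.001, 0.0, -1.0]] [ 0.50413885 -0.15451128  0.29327795]
tcp axis px at z.066 [np.float64(260.1674826032984), np.float64(196.4399172572921)] expected bore [np.float64(250.9055331724214), np.float64(192.33897761405345)]
```

View pics/w0.png

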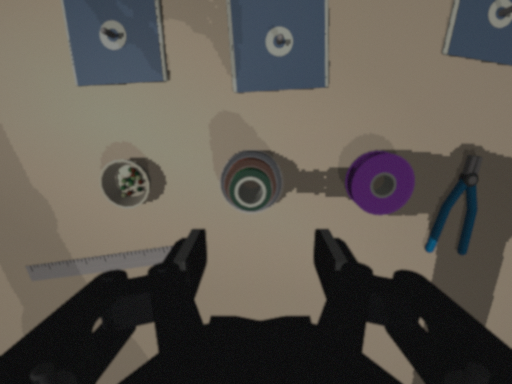

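The wrist view shows the green bore at (250,191), within 2 px of where the top view puts it. The purple spool is well clear at (382,185). I'll settle the arm there.

>>> jog_arm:
  rows:
    - [[0.4,0,0,0,0],[0.4,0,0,0,0]]

```text
t: 2.2
position: [0.4325, -0.1553, 0.1501]
tool_rot: [3.141, -0.025, 0.001]
force: [-0.7, -0.9, 0.5]
width: 0.0596
grasp_force: 0.0
```

>>> jog_arm:
  rows:
    - [[0.4,0.0056,-0.0127,0.0,0.005],[0.4,0.0056,-0.0127,0.05,0.005],[0.4,0.0056,-0.0127,0.09,0.005],[0.4,0.0056,-0.0127,0.09,0.005],[0.4,0.0056,-0.0127,0.09,0.005]]

```text
t: 2.7
position: [0.4371, -0.1449, 0.0826]
tool_rot: [3.141, -0.047, -0.0]
force: [0.6, -0.0, -0.2]
width: 0.0597
grasp_force: 0.0
```

>>> jog_arm:
  rows:
    - [[0.4,0,0,0.03,-0.009],[0.4,0,0,0.045,-0.009],[0.4,0,0,0.0488,-0.009],[0.4,0,0,0.0488,-0.009],[0.0,0,0,0.0488,-0.009],[-0.3,0,0,0.0488,-0.009],[-0.3,0,0,0.0488,-0.009],[-0.3,0,0,0.0488,-0.009]]

```text
t: 3.5
position: [0.4384, -0.1446, 0.0469]
tool_rot: [3.141, -0.001, 0.004]
force: [-0.7, 0.5, 5.9]
width: 0.0382
grasp_force: 50.7
```

>>> jog_arm:
  rows:
    - [[-0.3,0,0,-0.01,0],[-0.3,0,0,-0.03,0],[-0.3,0,0,-0.07,0],[-0.3,0,0,-0.1,0],[-0.3,0,0,-0.1,0]]

```text
t: 4.0
position: [0.44, -0.145, 0.124]
tool_rot: [3.139, -0.001, 0.011]
force: [1.1, -0.7, -1.0]
width: 0.038
grasp_force: 50.3
```

```bash
python3 - <<'E'
from h import *
o=ctrl.observe();print(o['position'],o['force'],o['width'])
w=shot('wrist');cv2.imwrite('pics/w1.png',w['image'][120:384,120:392,::-1])
E
```

```text
[ 0.43996026 -0.14502065  0.12396296] [ 1.13524235 -0.67244156 -1.04155506] 0.037971763992977026
```

View pics/w1.png

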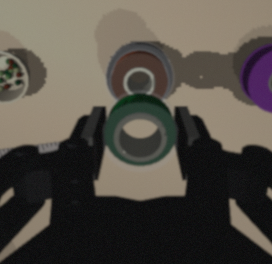

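The view shows the green spool in the pads alone, with copper still on silver behind it. On to the green tray.

>>> jog_arm:
  rows:
    - [[-0.3,0.01,-0.03,0,0],[-0.3,0.195,-0.721,0,0],[-0.3,0.195,-0.721,0,0],[-0.3,0.195,-0.721,0,0],[-0.3,0.195,-0.721,0,0],[-0.3,0.195,-0.721,0,0],[-0.3,0.195,-0.721,0,0],[-0.3,0.195,-0.721,0,0]]

```text
t: 4.85
position: [0.5347, 0.2174, 0.1188]
tool_rot: [3.14, -0.001, -0.005]
force: [1.5, 0.6, -1.0]
width: 0.038
grasp_force: 50.3
```

>>> jog_arm:
  rows:
    - [[-0.3,0,0,0,0],[-0.3,0,0,0,0]]

```text
t: 5.05
position: [0.5338, 0.2178, 0.1187]
tool_rot: [3.141, 0.006, -0.006]
force: [0.1, -1.0, -1.2]
width: 0.038
grasp_force: 50.5
```

>>> jog_arm:
  rows:
    - [[-0.3,0.07,-0.238,0,0],[-0.3,0.07,-0.238,0,0],[-0.3,0.07,-0.238,0,0],[-0.3,0.07,-0.238,0.05,0],[-0.3,0.07,-0.238,0.08,0],[-0.3,0.07,-0.238,0.08,0],[-0.3,0.07,-0.238,0.08,0]]

```text
t: 5.75
position: [0.5888, 0.3912, 0.0596]
tool_rot: [3.138, -0.005, -0.002]
force: [0.2, -1.0, 0.9]
width: 0.0382
grasp_force: 50.6
```

```bash
cat > chk.py <<'E'
from h import *
import sys
# pins seen in wrist view: refine the pin nearest to the given xy
o=ctrl.observe();print(o['position'].round(4) if hasattr(o['position'],'round') else o['position'])
w=shot('wrist');cv2.imwrite('pics/'+sys.argv[1],cv2.resize(w['image'][:,:,::-1],None,fx=1,fy=1))
for a in sys.argv[2:]:
    p=eval(a);print(a,np.round(proj(w,p),1))
E
python3 chk.py w2.png "(.5842,.3963,.007)" "(.5842,.3963,.024)"
```

```text
[0.5888 0.3912 0.0596]
(.5842,.3963,.007) [253.3 214.2]
(.5842,.3963,.024) [252.8 222.9]
```

View pics/w2.png

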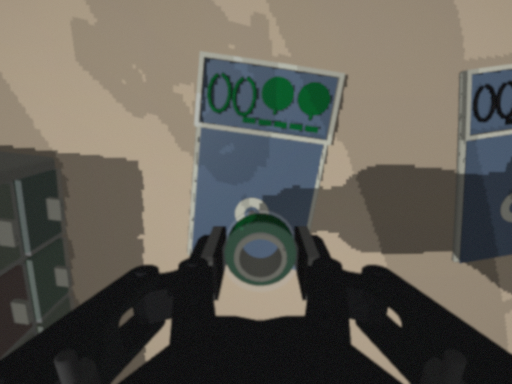

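The white pin disc shows at (251,212), against (253,214) predicted, so I'll lower the green spool.

>>> jog_arm:
  rows:
    - [[-0.3,-0.004,-0.007,0,0],[-0.3,-0.004,-0.007,0.03,0],[-0.3,-0.004,-0.007,0.045,0],[-0.3,-0.004,-0.007,0.06,0],[-0.3,-0.004,-0.007,0.066,0],[-0.3,-0.004,-0.007,0.068,0],[-0.3,-0.004,-0.007,0.068,0]]

```text
t: 6.5
position: [0.5854, 0.4, 0.0099]
tool_rot: [-3.141, 0.001, -0.0]
force: [-0.7, -0.7, -1.4]
width: 0.0383
grasp_force: 50.6
```

>>> jog_arm:
  rows:
    - [[-0.3,0,0.004,0.002,0],[-0.3,0,0.004,0.004,0],[-0.3,0,0.004,0.005,0],[-0.3,0,0.004,0.005,0]]

```text
t: 6.9
position: [0.5858, 0.3965, 0.007]
tool_rot: [3.141, -0.002, 0.002]
force: [-1.3, -2.1, 4.7]
width: 0.0382
grasp_force: 51.2
```

>>> jog_arm:
  rows:
    - [[0.0,0,0,0,0],[0.3,0,0,0,0],[0.3,0,0,0,0],[0.3,0,0,-0.02,0],[0.3,0,0,-0.06,0],[0.3,0,0,-0.12,0],[0.3,0,0,-0.15,0],[0.3,0,0,-0.15,0]]

```text
t: 7.7
position: [0.5878, 0.3998, 0.1256]
tool_rot: [-3.134, 0.001, -0.014]
force: [-0.3, 0.1, 0.7]
width: 0.0558
grasp_force: 0.0
```

```bash
python3 - <<'E'
import re
s=open('m0.py').read().split("for n,p in")[0]
open('mb.py','w').write(s+'''
import sys
for a in sys.argv[1:]: print(a,*blob(*eval(a)))
''')
E
python3 mb.py "((262,361),.046)" "((502,356),.046)" "((157,263),.026,11)"
python3 -c "
from h import *
o=ctrl.observe();print(o['position'],o['tool_rot'])"
```

```text
((262,361),.046) [166.8 230.5] 5.9 [0.4266 0.2158 0.046 ]
((502,356),.046) [321.1 226. ] 6.6 [ 0.4367 -0.1451  0.046 ]
((157,263),.026,11) [ 99.8 164.3] 5.3 [0.5904 0.3903 0.026 ]
[0.58647895 0.39850984 0.12238689] [-3.13733008e+00  8.30252108e-04 -8.08472562e-03]
```

>>> jog_arm:
  rows:
    - [[0.65,-0.213,0.2436,0,0],[0.65,-0.213,0.2436,0,0],[0.65,-0.213,0.2436,0,0],[0.65,-0.213,0.2436,0,0],[0.65,-0.213,0.2436,0.02,0],[0.65,-0.213,0.2436,0.043,0],[0.65,-0.213,0.2436,0.043,0],[0.65,-0.213,0.2436,0.043,0]]

```text
t: 8.55
position: [0.4255, 0.2148, 0.0861]
tool_rot: [-3.141, 0.0, 0.001]
force: [0.3, 0.0, 1.5]
width: 0.0701
grasp_force: 0.0
```

```bash
python3 mb.py "((157,263),.026,10)" "((502,356),.046)"; python3 chk.py w3.png "(.4266,.2158,.046)"
```

```text
((157,263),.026,10) [ 96.6 166.2] 7.0 [0.5857 0.3982 0.026 ]
((502,356),.046) [321.1 226. ] 6.6 [ 0.4366 -0.145   0.046 ]
[0.4262 0.2156 0.0867]
(.4266,.2158,.046) [259.9 213.8]
```

View pics/w3.png

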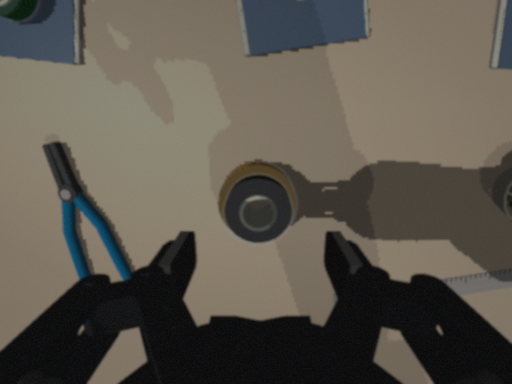

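Green sits at (0.586, 0.398) on its pin, and the black bore at (258,212) matches the prediction. I'll grasp black.

>>> jog_arm:
  rows:
    - [[0.65,0.001,0,0.05,0],[0.65,0.001,0,0.07,0],[0.65,0.001,0,0.0796,0],[0.65,0.001,0,0.0796,0],[0.2,0.001,0,0.0796,0],[0.0,0.001,0,0.0796,0],[0.0,0.001,0,0.0796,0],[0.0,0.001,0,0.0796,0]]

```text
t: 9.45
position: [0.4275, 0.2158, 0.0281]
tool_rot: [-3.139, 0.0, -0.006]
force: [-0.8, 1.5, 6.1]
width: 0.0499
grasp_force: 52.5
```

>>> jog_arm:
  rows:
    - [[0.0,0,0,-0.005,0],[0.0,0,0,-0.02,0],[0.0,0,0,-0.06,0],[0.0,0,0,-0.09,0],[0.0,0,0,-0.09,0]]

```text
t: 9.95
position: [0.4284, 0.2156, 0.0973]
tool_rot: [-3.139, 0.001, -0.011]
force: [1.1, -0.0, -2.2]
width: 0.0496
grasp_force: 52.6
```

>>> jog_arm:
  rows:
    - [[0.0,0.05,0.01,0,0],[0.0,0.213,0.0388,0,0],[0.0,0.213,0.0388,0,0],[0.0,0.213,0.0388,0,0],[0.0,0.213,0.0388,0.03,0],[0.0,0.213,0.0388,0.05,0],[0.0,0.213,0.0388,0.05,0],[0.0,0.213,0.0388,0.05,0]]

```text
t: 10.75
position: [0.5842, 0.1854, 0.0556]
tool_rot: [3.141, 0.001, -0.004]
force: [0.4, 0.2, -2.2]
width: 0.05
grasp_force: 52.6
```

```bash
python3 - <<'E'
from h import *
print(ctrl.observe()['position']);t=shot('top');b=t['image'];cv2.imwrite('pics/t1.png',cv2.resize(b[140:260,50:250,::-1],(800,480)))
print([np.round((np.array(proj(t,p))-[50,140])*4) for p in [(.588,.1865,.007),(.5842,.3963,.007)]])
E
```

```text
[0.58418414 0.18535351 0.05561626]
[array([534., 107.]), array([199., 114.])]
```

View pics/t1.png

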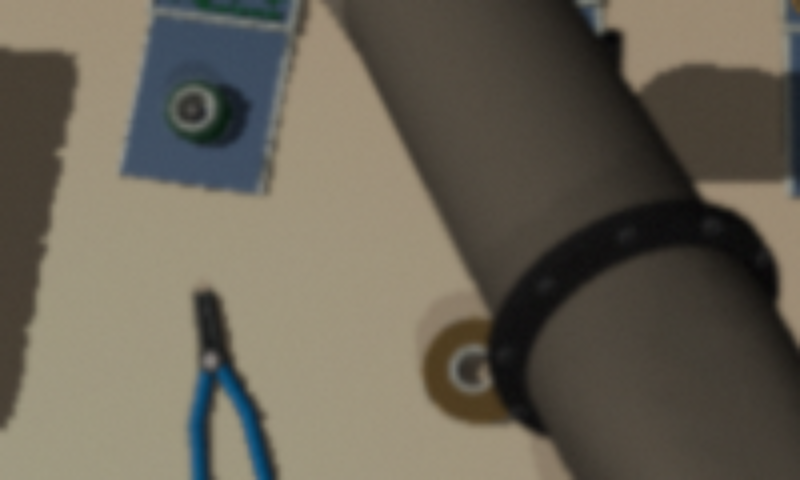

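The picture shows green flat on its pin and gold still in place on the table. I'll lower black.

>>> jog_arm:
  rows:
    - [[0.0,0.0055,-0.0015,0,0],[0.0,0.0055,-0.0015,0.025,0],[0.0,0.0055,-0.0015,0.04,0],[0.0,0.0055,-0.0015,0.05,0],[0.0,0.0055,-0.0015,0.056,0],[0.0,0.0055,-0.0015,0.058,0],[0.0,0.0055,-0.0015,0.0605,0],[0.0,0.0055,-0.0015,0.0605,0]]

```text
t: 11.6
position: [0.5901, 0.1863, 0.0113]
tool_rot: [-3.141, 0.001, -0.001]
force: [1.0, -0.0, -1.4]
width: 0.0498
grasp_force: 52.6
```

>>> jog_arm:
  rows:
    - [[0.0,-0.001,0,0.001,0],[0.0,-0.001,0,0.002,0],[0.0,-0.001,0,0.003,0],[0.0,-0.001,0,0.003,0]]

```text
t: 12.0
position: [0.5893, 0.1864, 0.0102]
tool_rot: [3.142, -0.001, 0.001]
force: [-2.3, -2.6, 5.5]
width: 0.0502
grasp_force: 53.3
```

>>> jog_arm:
  rows:
    - [[0.2,0,0,0,0],[0.5,0,0,0,0],[0.5,0,0,0,0],[0.5,0,0,-0.02,0],[0.5,0,0,-0.06,0],[0.5,0,0,-0.11,0],[0.5,0,0,-0.14,0],[0.5,0,0,-0.14,0]]

```text
t: 12.8
position: [0.5924, 0.188, 0.1196]
tool_rot: [-3.138, 0.001, -0.016]
force: [1.3, 0.4, 0.5]
width: 0.0641
grasp_force: 0.0
```

>>> jog_arm:
  rows:
    - [[0.65,0,0,0,0]]

```text
t: 12.9
position: [0.5896, 0.1864, 0.1149]
tool_rot: [-3.141, 0.001, -0.003]
force: [0.6, -0.5, -0.7]
width: 0.0706
grasp_force: 0.0
```

>>> jog_arm:
  rows:
    - [[0.65,-0.204,0.442,0,0],[0.65,-0.204,0.442,0,0],[0.65,-0.204,0.442,0,0],[0.65,-0.204,0.442,0,0],[0.65,-0.204,0.442,0,0],[0.65,-0.204,0.442,0.01,0],[0.65,-0.204,0.442,0.033,0],[0.65,-0.204,0.442,0.033,0]]

```text
t: 13.7
position: [0.4306, -0.1505, 0.0866]
tool_rot: [3.14, -0.014, -0.011]
force: [-0.3, -0.5, -0.2]
width: 0.07
grasp_force: 0.0
```

>>> jog_arm:
  rows:
    - [[0.65,0,0,0,0]]

```text
t: 13.8
position: [0.4318, -0.1486, 0.0868]
tool_rot: [-3.141, 0.013, 0.01]
force: [0.1, 0.5, 0.3]
width: 0.0706
grasp_force: 0.0
```

```bash
python3 mb.py "((286,255),.028,9)" "((261,364),.024)" ; python3 -c "
from h import *
o=ctrl.observe();print(o['position'],o['tool_rot'])"
```

```text
((286,255),.028,9) [182.6 164.2] 5.7 [0.5894 0.1854 0.028 ]
((261,364),.024) [167.8 231.6] 6.2 [0.4258 0.2175 0.024 ]
[ 0.43394571 -0.14601144  0.08765581] [-3.14035418  0.00694541  0.00556814]
```

>>> jog_arm:
  rows:
    - [[0.65,0.0036,-0.0013,0,0],[0.65,0.0036,-0.0013,0.04,0],[0.65,0.0036,-0.0013,0.05,0],[0.65,0.0036,-0.0013,0.05,0]]

```text
t: 14.25
position: [0.438, -0.1421, 0.0505]
tool_rot: [-3.14, -0.004, 0.005]
force: [0.0, -0.8, 0.2]
width: 0.0704
grasp_force: 0.0
```

>>> jog_arm:
  rows:
    - [[0.65,-0.0015,0.004,0.02,0],[0.65,-0.0015,0.004,0.03,0],[0.65,-0.0015,0.004,0.031,0],[0.65,-0.0015,0.004,0.031,0],[0.2,-0.0015,0.004,0.031,0],[0.0,-0.0015,0.004,0.031,0],[0.0,-0.0015,0.004,0.031,0],[0.0,-0.0015,0.004,0.031,0]]

```text
t: 15.05
position: [0.4384, -0.1469, 0.0295]
tool_rot: [3.141, -0.0, 0.003]
force: [-1.0, 1.3, 4.7]
width: 0.05
grasp_force: 51.4
```

>>> jog_arm:
  rows:
    - [[0.0,0,0,-0.005,0],[0.0,0,0,-0.02,0],[0.0,0,0,-0.06,0],[0.0,0,0,-0.09,0],[0.0,0,0,-0.09,0]]

```text
t: 15.55
position: [0.4405, -0.1481, 0.0994]
tool_rot: [3.139, -0.001, 0.012]
force: [0.9, -0.6, -2.1]
width: 0.0498
grasp_force: 52.6
```

>>> jog_arm:
  rows:
    - [[0.0,0.05,0.07,0,0],[0.0,0.211,0.323,0,0],[0.0,0.211,0.323,0,0],[0.0,0.211,0.323,0,0],[0.0,0.211,0.323,0,0],[0.0,0.211,0.323,0.02,0],[0.0,0.211,0.323,0.05,0],[0.0,0.211,0.323,0.05,0]]

```text
t: 16.35
position: [0.5916, -0.3889, 0.0518]
tool_rot: [-3.136, 0.004, 0.016]
force: [-1.1, 2.0, -2.7]
width: 0.0502
grasp_force: 52.6
```

>>> jog_arm:
  rows:
    - [[0.0,0,0,0,0],[0.0,0,0,0,0]]

```text
t: 16.55
position: [0.5963, -0.3883, 0.0596]
tool_rot: [-3.142, -0.002, -0.002]
force: [-0.4, -0.2, -1.9]
width: 0.0498
grasp_force: 52.6
```

```bash
python3 chk.py w4.png "(.5964,-.3898,.007)" "(.5964,-.3898,.024)"
```

```text
[ 0.5963 -0.3883  0.0596]
(.5964,-.3898,.007) [262.1 208.7]
(.5964,-.3898,.024) [262.3 216.9]
```

View pics/w4.png

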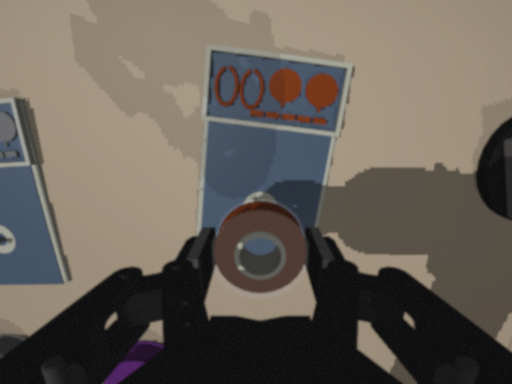

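The copper pin disc shows at (262,205), as predicted. I'll lower copper.

>>> jog_arm:
  rows:
    - [[0.0,0.002,0.002,0.01,0],[0.0,0.002,0.002,0.03,0],[0.0,0.002,0.002,0.045,0],[0.0,0.002,0.002,0.055,0],[0.0,0.002,0.002,0.06,0],[0.0,0.002,0.002,0.062,0],[0.0,0.002,0.002,0.0635,0],[0.0,0.002,0.002,0.0635,0]]

```text
t: 17.4
position: [0.5973, -0.391, 0.0117]
tool_rot: [3.141, -0.001, 0.001]
force: [-2.3, 1.3, 3.4]
width: 0.0498
grasp_force: 53.1
```

>>> jog_arm:
  rows:
    - [[0.0,0,0,0.001,0],[0.0,0,0,0.0015,0],[0.0,0,0,0.0015,0]]

```text
t: 17.7
position: [0.5973, -0.3911, 0.0117]
tool_rot: [3.141, -0.001, 0.001]
force: [-4.9, 2.4, 7.8]
width: 0.0499
grasp_force: 53.6
```

Copper is down, so I'll release it.

>>> jog_arm:
  rows:
    - [[0.2,0,0,0,0],[0.5,0,0,0,0],[0.5,0,0,0,0],[0.5,0,0,-0.02,0],[0.5,0,0,-0.06,0],[0.5,0,0,-0.11,0],[0.5,0,0,-0.12,0],[0.9,0,0,-0.12,0]]

```text
t: 18.5
position: [0.5992, -0.392, 0.1032]
tool_rot: [3.138, -0.001, 0.009]
force: [-0.3, 0.0, 1.0]
width: 0.0769
grasp_force: 0.0
```

```bash
python3 mb.py "((261,364),.024)" "((501,360),.024)"; python3 -c "
from h import *
o=ctrl.observe();print(o['position'],o['tool_rot'])"
```

```text
((261,364),.024) [167.7 231.8] 6.1 [0.4255 0.2176 0.024 ]
((501,360),.024) [320.  228.3] 6.4 [ 0.4333 -0.1455  0.024 ]
[ 0.59769934 -0.39134128  0.100664  ] [ 3.14040656e+00 -9.18470366e-04  2.83208848e-03]
```

>>> jog_arm:
  rows:
    - [[1.0,-0.2196,-0.3277,0,0],[1.0,-0.2196,-0.3277,0,0],[1.0,-0.2196,-0.3277,0,0],[1.0,-0.2196,-0.3277,0,0],[1.0,-0.2196,-0.3277,0,0],[1.0,-0.2196,-0.3277,0,0],[1.0,-0.2196,-0.3277,0,0],[1.0,-0.2196,-0.3277,0.02,0]]

```text
t: 19.35
position: [0.4322, -0.1441, 0.0847]
tool_rot: [3.141, 0.004, 0.001]
force: [1.3, -1.1, -0.6]
width: 0.0853
grasp_force: 0.0
```

>>> jog_arm:
  rows:
    - [[1.0,0,0,0,0],[1.0,0,0,0,0]]

```text
t: 19.55
position: [0.4318, -0.1453, 0.0837]
tool_rot: [-3.141, 0.002, 0.004]
force: [0.9, -0.5, -0.3]
width: 0.0853
grasp_force: 0.0
```

```bash
python3 chk.py w5.png "(.4333,-.1455,.024)"; python3 mb.py "((648,253),.028)"
```

```text
[ 0.4318 -0.1453  0.0837]
(.4333,-.1455,.024) [260.5 203.6]
((648,253),.028) [418.3 161.7] 5.9 [ 0.5959 -0.3927  0.028 ]
```

View pics/w5.png

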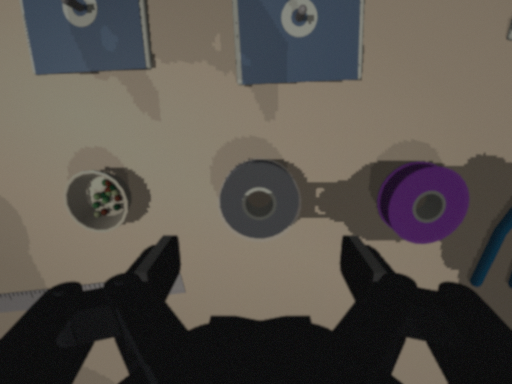

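The grey silver spool at (260,203) is the one to take; the purple one at (425,203) stays clear. Copper sits at (0.596, -0.393) on its pin.

>>> jog_arm:
  rows:
    - [[1.0,0.002,0,0.05,0],[1.0,0.002,0,0.08,0],[1.0,0.002,0,0.1,0],[1.0,0.002,0,0.11,0],[1.0,0.002,0,0.113,0],[1.0,0.002,0,0.1143,0],[1.0,0.002,0,0.1143,0]]

```text
t: 20.35
position: [0.4349, -0.1455, -0.0004]
tool_rot: [3.141, -0.001, 0.003]
force: [0.5, -0.9, -0.5]
width: 0.0849
grasp_force: 0.0
```

>>> jog_arm:
  rows:
    - [[0.6,0,0,0,0],[0.4,0,0,0,0],[0.4,0,0,0,0],[0.4,0,0,0,0],[0.4,0,0,0,0]]

```text
t: 20.85
position: [0.4348, -0.1452, 0.0002]
tool_rot: [3.141, -0.001, 0.002]
force: [-1.5, 1.4, 6.5]
width: 0.0639
grasp_force: 54.3
```

>>> jog_arm:
  rows:
    - [[0.4,0,0,-0.005,0],[0.4,0,0,-0.02,0],[0.4,0,0,-0.06,0],[0.4,0,0,-0.08,0],[0.4,0,0,-0.08,0],[0.4,0,0,-0.08,0]]

```text
t: 21.45
position: [0.4338, -0.1452, 0.0589]
tool_rot: [3.141, -0.001, -0.0]
force: [-0.3, -0.0, -2.6]
width: 0.0642
grasp_force: 56.5
```

>>> jog_arm:
  rows:
    - [[0.4,0.04,0.01,0,0],[0.4,0.1,0.02,0,0],[0.4,0.16,0.0389,0,0],[0.4,0.181,0.0389,0,0],[0.4,0.181,0.0389,0,0],[0.4,0.181,0.0389,0,0]]

```text
t: 22.05
position: [0.5677, -0.1736, 0.0568]
tool_rot: [-3.14, -0.0, 0.008]
force: [-0.7, 0.2, -2.4]
width: 0.064
grasp_force: 56.5
```

```bash
python3 chk.py w6.png "(.5681,-.1744,.007)"
```

```text
[ 0.5677 -0.1736  0.0568]
(.5681,-.1744,.007) [261.3 209.1]
```

View pics/w6.png

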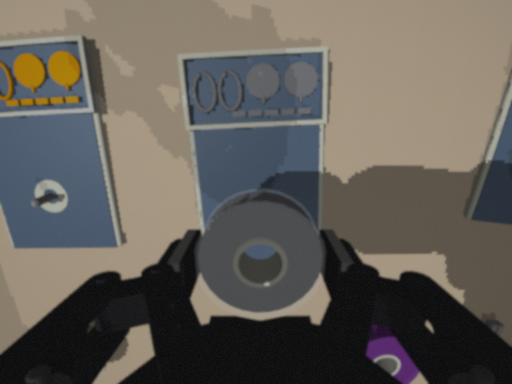

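The silver spool is upright, level and centred on the silver tray at column 261. I'll lower it.

>>> jog_arm:
  rows:
    - [[0.4,0.002,0.001,0.005,0],[0.4,0.002,0.001,0.03,0],[0.4,0.002,0.001,0.045,0],[0.4,0.002,0.001,0.055,0],[0.4,0.002,0.001,0.06,0],[0.4,0.002,0.001,0.063,0],[0.4,0.002,0.001,0.065,0],[0.4,0.002,0.001,0.065,0]]

```text
t: 22.9
position: [0.5716, -0.1752, 0.0104]
tool_rot: [3.141, -0.001, 0.001]
force: [-0.3, -0.4, -2.6]
width: 0.0635
grasp_force: 56.5
```

>>> jog_arm:
  rows:
    - [[0.4,0,0,0.001,0],[0.4,0,0,0.002,0],[0.4,0,0,0.002,0]]

```text
t: 23.2
position: [0.5714, -0.1752, 0.0087]
tool_rot: [3.142, -0.001, 0.0]
force: [-1.2, -1.0, -3.9]
width: 0.0639
grasp_force: 56.5
```

>>> jog_arm:
  rows:
    - [[0.4,-0.001,0,0.001,0],[0.4,-0.001,0,0.002,0],[0.4,-0.001,0,0.003,0],[0.4,-0.001,0,0.003,0]]

```text
t: 23.6
position: [0.5705, -0.1752, 0.0064]
tool_rot: [3.142, -0.001, -0.0]
force: [0.6, -0.4, -1.8]
width: 0.0643
grasp_force: 56.6
```

>>> jog_arm:
  rows:
    - [[0.4,0,0,0.001,0],[0.4,0,0,0.002,0],[0.4,0,0,0.002,0]]

```text
t: 23.9
position: [0.5706, -0.1752, 0.0063]
tool_rot: [3.141, -0.001, -0.0]
force: [-2.1, 0.7, 6.6]
width: 0.0638
grasp_force: 57.5
```

>>> jog_arm:
  rows:
    - [[0.6,0,0,0,0],[0.9,0,0,0,0],[0.9,0,0,0,0],[0.9,0,0,-0.02,0],[0.9,0,0,-0.06,0],[0.9,0,0,-0.1,0],[0.9,0,0,-0.1,0],[0.9,0,0,-0.1,0]]

```text
t: 24.7
position: [0.5717, -0.1754, 0.0817]
tool_rot: [3.141, -0.001, 0.005]
force: [-0.0, 0.1, -0.4]
width: 0.0808
grasp_force: 0.0
```

>>> jog_arm:
  rows:
    - [[1.0,-0.195,-0.524,0,0],[1.0,-0.195,-0.524,0,0],[1.0,-0.195,-0.524,0,0],[1.0,-0.195,-0.524,0,0],[1.0,-0.195,-0.524,0,0],[1.0,-0.195,-0.524,0,0],[1.0,-0.195,-0.524,0,0],[1.0,-0.195,-0.524,0,0]]

```text
t: 25.5
position: [0.4295, 0.2009, 0.0792]
tool_rot: [3.141, -0.001, -0.002]
force: [0.6, 1.0, -0.8]
width: 0.0856
grasp_force: 0.0
```

>>> jog_arm:
  rows:
    - [[1.0,0,0,0,0],[1.0,0,0,0,0]]

```text
t: 25.7
position: [0.4297, 0.201, 0.0792]
tool_rot: [3.141, 0.007, -0.003]
force: [-0.2, -0.7, -1.3]
width: 0.0855
grasp_force: 0.0
```

>>> jog_arm:
  rows:
    - [[1.0,-0.0056,-0.0221,0,0],[1.0,-0.0056,-0.0221,0,0],[1.0,-0.0056,-0.0221,0.03,0],[1.0,-0.0056,-0.0221,0.04,0],[1.0,-0.0056,-0.0221,0.04,0]]

```text
t: 26.2
position: [0.4262, 0.2139, 0.0483]
tool_rot: [3.139, -0.004, -0.006]
force: [0.3, -0.2, -0.1]
width: 0.0852
grasp_force: 0.0
```

```bash
python3 mb.py "((516,270),.030)"; python3 - <<'E'
from h import *
o=ctrl.observe();w=shot('wrist');print(o['position'],proj(w,(.4255,.2176,.024)))
cv2.imwrite('pics/w7.png',w['image'][:,:,::-1])
E
```

```text
((516,270),.030) [331.7 172. ] 6.3 [ 0.5693 -0.1763  0.03  ]
[0.42690575 0.21473453 0.04921966] [np.float64(255.9115524171654), np.float64(224.51113332394033)]
```

View pics/w7.png

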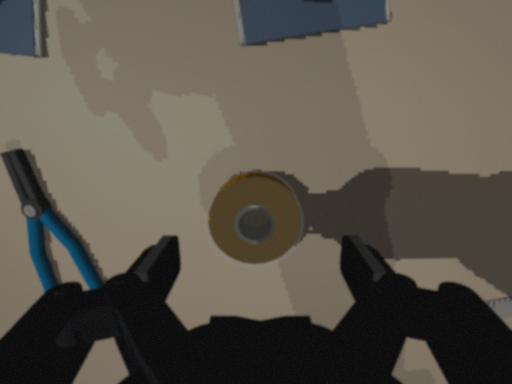

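Silver sits at (0.569, -0.176) on its pin, and the gold bore at (255,224) matches the prediction.

>>> jog_arm:
  rows:
    - [[1.0,-0.001,-0.0035,0,0],[1.0,-0.001,-0.0035,0.03,0],[1.0,-0.001,-0.0035,0.055,0],[1.0,-0.001,-0.0035,0.065,0],[1.0,-0.001,-0.0035,0.067,0],[1.0,-0.001,-0.0035,0.067,0]]

```text
t: 26.9
position: [0.4268, 0.2194, 0.0001]
tool_rot: [-3.141, 0.001, -0.001]
force: [0.1, 0.6, 0.9]
width: 0.0849
grasp_force: 0.0
```

>>> jog_arm:
  rows:
    - [[0.6,0,0,0,0],[0.4,0,0,0,0],[0.4,0,0,0,0],[0.4,0,0,0,0],[0.4,0,0,0,0]]

```text
t: 27.4
position: [0.4272, 0.2193, 0.001]
tool_rot: [-3.141, 0.001, -0.003]
force: [-0.5, -0.8, 5.5]
width: 0.064
grasp_force: 55.1
```

>>> jog_arm:
  rows:
    - [[0.4,0,0,-0.005,0],[0.4,0,0,-0.02,0],[0.4,0,0,-0.06,0],[0.4,0,0,-0.1,0],[0.4,0,0,-0.12,0],[0.4,0,0,-0.12,0],[0.4,0,0,-0.12,0]]

```text
t: 28.1
position: [0.426, 0.2186, 0.0895]
tool_rot: [3.141, -0.001, -0.0]
force: [-0.9, -0.2, -3.4]
width: 0.0637
grasp_force: 56.8
```

>>> jog_arm:
  rows:
    - [[0.4,0.04,0.06,0,0],[0.4,0.204,0.311,0,0],[0.4,0.204,0.311,0,0],[0.4,0.204,0.311,0,0],[0.4,0.204,0.311,0,0],[0.4,0.204,0.311,0,0],[0.4,0.204,0.311,0.02,0],[0.4,0.204,0.311,0.04,0]]

```text
t: 28.9
position: [0.5786, -0.0165, 0.0573]
tool_rot: [3.141, -0.007, -0.005]
force: [-0.1, 0.9, -3.1]
width: 0.0639
grasp_force: 56.7
```

>>> jog_arm:
  rows:
    - [[0.4,0,0,0,0],[0.4,0,0,0,0]]

```text
t: 29.1
position: [0.5778, -0.0141, 0.0581]
tool_rot: [-3.141, -0.0, 0.006]
force: [-0.0, 0.3, -2.8]
width: 0.0636
grasp_force: 56.7
```

>>> jog_arm:
  rows:
    - [[0.4,0.001,0.001,0.01,0],[0.4,0.001,0.001,0.03,0],[0.4,0.001,0.001,0.045,0],[0.4,0.001,0.001,0.055,0],[0.4,0.001,0.001,0.061,0],[0.4,0.001,0.001,0.065,0],[0.4,0.001,0.001,0.067,0],[0.4,0.001,0.001,0.067,0]]

```text
t: 29.9
position: [0.5801, -0.0151, 0.0095]
tool_rot: [3.142, -0.001, 0.001]
force: [0.6, -0.3, -3.8]
width: 0.0639
grasp_force: 56.8
```

>>> jog_arm:
  rows:
    - [[0.4,0,0,0.001,0],[0.4,0,0,0.002,0],[0.4,0,0,0.002,0]]

```text
t: 30.2
position: [0.58, -0.0151, 0.008]
tool_rot: [3.142, -0.001, 0.0]
force: [-0.2, 1.0, -3.4]
width: 0.0641
grasp_force: 56.8
```

>>> jog_arm:
  rows:
    - [[0.4,0,0,0.001,0],[0.4,0,0,0.002,0],[0.4,0,0,0.003,0],[0.4,0,0,0.003,0]]

```text
t: 30.6
position: [0.5801, -0.0151, 0.007]
tool_rot: [3.141, -0.001, 0.001]
force: [-3.3, -0.3, 5.8]
width: 0.064
grasp_force: 57.8
```

Gold is down. I'll release it, rise and back away for a final look.

>>> jog_arm:
  rows:
    - [[0.6,0,0,0,0],[0.9,0,0,0,0],[0.9,0,0,0,0],[0.9,0,0,-0.02,0],[0.9,0,0,-0.06,0],[0.9,0,0,-0.12,0],[0.9,0,0,-0.18,0],[0.9,-0.05,0,-0.22,0]]

```text
t: 31.4
position: [0.5477, -0.0147, 0.1756]
tool_rot: [-3.14, 0.001, -0.018]
force: [-0.9, 0.0, 0.4]
width: 0.0814
grasp_force: 0.0
```

>>> jog_arm:
  rows:
    - [[0.9,-0.23,-0.05,-0.03,0],[0.9,-0.23,-0.05,-0.03,0],[0.9,-0.23,-0.05,-0.03,0],[0.9,-0.23,-0.05,-0.03,0],[0.9,-0.23,-0.05,-0.03,0],[0.9,-0.23,-0.05,-0.03,0]]

```text
t: 32.0
position: [0.3706, 0.0225, 0.1943]
tool_rot: [3.14, -0.0, 0.006]
force: [0.7, 0.5, 0.5]
width: 0.0811
grasp_force: 0.0
```

```bash
python3 mb.py "((157,260),.026)" "((286,257),.028)" "((415,264),.030)" "((517,268),.030)" "((651,253),.028)"; python3 - <<'E'
from h import *
s=shot('scene');b=shot('top')['image'];
cv2.imwrite('pics/f.png',np.vstack([cv2.resize(b[120:210,70:450,::-1],(800,190)),cv2.resize(s['image'][150:340,40:460,::-1],(800,362))]))
print(ctrl.observe()['position'])
E
```

```text
((157,260),.026) [ 96.9 166.3] 6.8 [0.5854 0.3975 0.026 ]
((286,257),.028) [182.7 164.1] 5.8 [0.5895 0.1853 0.028 ]
((415,264),.030) [265.6 168.4] 5.9 [ 0.5781 -0.0162  0.03  ]
((517,268),.030) [331.7 172. ] 6.3 [ 0.5691 -0.1763  0.03  ]
((651,253),.028) [418.3 161.7] 5.9 [ 0.596  -0.3926  0.028 ]
[0.37124699 0.02236592 0.1934639 ]
```

View pics/f.png

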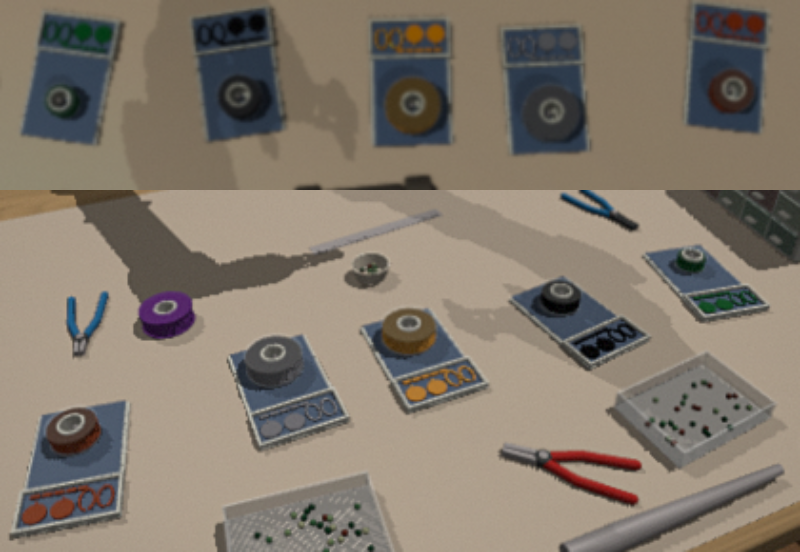

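All five spools lie flat on the pins of their matching trays, within 3 mm of the measured pin positions, so I'm handing in.

```bash
python3 -c "
from h import *
print(ctrl.job_done())"
```

```text
the job is handed in; nothing more can be done
None
```

I handed the job in at about 32 s: all five spools lie flat on their own-colour trays, within about 3 mm of the measured pins, and I left the purple look-alike alone; the hand-in returned no verdict.

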